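Hang the red piece bin on the slat rack

TASK

Hang the red tin piece bin on the little wooden slat rack: lift it, tilt its front end up so that the metal lip on its back goes through the gap between the two slats, then swing the front down until the bin hangs level by itself from the lower slat, hooked behind the upper one, and let go. Leave the green bin where it stands.

Things in the scene. Friction and masses are not known exactly. Their poses are not given: they have to be found in the camera images.
- red_center (a point): Centre of the loose red open tin bin, half-way up: 110 long (x) by 56 wide (y) by 60 high, walls 3, 0.11-0.22 kg, upright on the table at first. +x: its back with the metal lip; -x: its plain front end. Grip from above across the 56 width, outside both side walls, about 25 towards the front from this point and 8 above it: that keeps the hand clear of the rack when the bin is tilted.
- red_lip (a point): Tip of the red bin's lip, at (95, 0, 53) from red_center, in the bin's axes. A flat tongue 4 thick, 40 wide, underside 22 above red_center, runs from the back (x 55) to x 70.5; from there the lip, 4 thick, rises 38 at 50 degrees away from the bin. Low on the back a rubber bumper sticks out to x 62. Tilted 35 degrees, front up, the lip is nearly level; pivot about the tongue's end.
- groove (a point): Fixed rack: middle of the lower slat's front top edge, 90 above the table; x into the rack, y along the slats, z up. Lower slat: x 0 to 10, 70 high, metal-capped. Upper slat: x 14.5 to 22.5, z 26 to 44; open gap 26 between. 262 long between end posts (tops z 50); open behind. Hung home: tongue on the lower slat, its end at x 5 to 8.5, lip behind the upper slat, red_center at x -62, z -22.
- green_center (a point): Centre of the loose green bin, same shape and size as the red one, half-way up, 30 above the table. To be left alone.
Not all that is in view belongs to the job. Leave any orange or yellow look-alike of the part that bears red_center alone.

How it is judged:
On the way:
1. the lip is through the gap, behind the upper slat's front, while the bin's front is still tilted up by more than 10 degrees (angle between red_center's own z axis and vertical above 0.175 rad and x of red_lip in the frame of groove between 0.016 and 0.08 m and z of red_lip in the frame of groove between 0 and 0.034 m and y of red_lip in the frame of groove between -0.13 and 0.13 m), for 0.05 s.
At the end, for the whole second after the job is handed in: Red bin hangs by itself, released: centre 62 mm (within 14) before and 22 mm (within 12) below the lower slat's front top edge, between the posts, lip tip behind the upper slat, level within 10 degrees, square to the rack within 12; green bin within 30 mm of its start (x of red_center in the frame of groove between -0.076 and -0.048 m and z of red_center in the frame of groove between -0.034 and -0.01 m and y of red_center in the frame of groove between -0.115 and 0.115 m and x of red_lip in the frame of groove above 0.022 m and angle between red_center's own z axis and vertical below 0.175 rad and angle between the x axis of red_center and the x axis of groove, either way round below 0.21 rad and distance of green_center from where it was at the start of the episode below 0.03 m); the robot touches nothing.
It fails at once if the green bin is shifted by more than 30 mm (distance of green_center from where it was at the start of the episode above 0.03 m).
It also fails if it takes over 40 s, if anything falls off the work surface, if the arm or the gripper's body presses on something with over 40 N, if the wrist force passes 120 N, or if a joint passes its speed limit or range.

ROBOT

A 6-joint arm with a two-finger parallel gripper is mounted at the origin on the work surface. World frame = base frame: x ahead of the robot, y to its left, z up, the work surface at z = 0. Lengths are in m, angles in rad, forces in N, time in s.
With the tool pointing down it reaches from about 0.25 to 0.85 m from the base axis. Payload 12.5 kg.
Tool frame: the origin (TCP) lies at the very end of the fingers, on their centre line; the grasp point (between the pads) lies 19 mm behind it (arm.hold_point_z is the distance from the TCP to the grasp point, in m); z points along the fingers, y is the line along which they close (so a half turn about z gives the same grasp; the last joint's range is limited). The gripper opens to 93 mm and grips with 3 to 60 N. Pads are 15 mm wide; open, the fingers measure 128 mm over their backs; the gripper's body (75 mm by 188 mm) begins 65 mm behind the grasp point.
Start: joints at [1.142, 0.351, 1.652, -0, 1.139, -0.085], TCP at [0.185, 0.518, 0.219] pointing down, gripper open.
Joint ranges: [-2.75, 2.75], [-0.79, 2.1], [0.01, 2.65], [-1.57, 4.71], [0.07, 3.14], [-2.87, 2.87]. Speed limits (rad/s): [2.22, 2.22, 2.79, 3.14, 3.14, 3.14].

INTERFACE

Orientations are given as a 3x3 rotation matrix whose columns are the frame's x, y, z axes.
In Python, from plant import arm gives the robot as it stands.
- The arm moves only by the tool arm_command, never from a script. Its argument "plan" is a list of rows, each an object of numbers: "jaw": the opening, from 0 (shut) to 1 (fully open); "dx", "dy", "dz": the shift along the tool's x, y, z scaled (see below); "wx", "wy", "wz": the turn, a rotation vector about the tool's x, y, z scaled (see below). A call has 1 to 8 rows; each row is the pose to reach, as a shift and turn from the pose commanded when the call began, along the tool's axes at that moment, turning the shorter way round; what a row does not reach only later rows make up. The controller multiplies each number of a shift by 150 mm and each number of a turn by 180 degrees. A row lasts 1/10 s, in which the tool goes at most 50 mm and 8.59 degrees, less where a joint would pass 70% of its speed; a pose out of reach is approached as far as the arm can. A call with a number of a shift or a turn outside -1 to 1 is refused whole. A call with a gripper value outside its range is refused whole. The fingers move at their own pace and stop on an object; "force" is the grip in N (left out, the last holds). Time passes only in rows, so rows that repeat a pose let the fingers close. It gives the time, the measured TCP pose, the force, the opening and the grip force at its end, in the units of the state.
- arm.state(): the state, without advancing time (a new reading comes with each control period).
- arm.snapshot(name): name is "scene" or "top"; returns a dict with "img" (400x640x3 uint8, red, green, blue), "mtx" (3x3 intrinsics, pixels), "world_from_camera" (4x4, takes a point from camera to world coordinates). Camera axes: x right, y down, z forward; pixel columns grow to the right and rows downward; lengths in m; the calibration is good to about 2 mm. A picture is of the moment at which its call begins. There is no depth.
- arm.job_done(): hands the job in; it is judged then, once.
The state is a dict: "clock": time; "qpos": joint angles; "qd": joint speeds; "joint_efforts": joint torques, N m; "eef_pos": TCP position; "tcp_rot": TCP orientation; "force": force on the tool from outside, world axes, zero at the start; "moment": the same for the moment, N m; "width": opening from 0.0 (shut) to 1.0 (fully open); "grasp_force": force on a finger pad.
Only numpy, scipy, OpenCV 4.12 (cv2) and the standard library are available. Lean on these libraries where they do the work, as an engineer would, in place of code of your own. Each camera call takes 0.05 s, during which the arm holds its last target. There are 200 camera calls.

## Working session

There is one attempt and no reset: what is moved stays moved. The work goes in short steps, Python scripts to look and compute and a tool call to move; the robot and the scene stay as the last step left them, time stands still between calls to the robot, and variables do not carry over. Pictures are saved under pics/ and viewed, at most 10 in all, crops included, and the job is handed in when it is done.

Besides the shell and the picture viewer there is one more tool, called as name(argument=value, ...) on one line, values as JSON. arm_command: Moves the arm, as the interface text tells. Its arguments: {"type":"object","properties":{"plan":{"type":"array"},"force":{"type":"number"}},"required":["plan"]}

```bash
ls; mkdir -p pics; python3 - <<'E'
from plant import arm
import cv2,numpy as np
for n in("scene","top"):
    s=arm.snapshot(n); cv2.imwrite(f"pics/{n}0.png",s["img"][:,:,::-1]); print(n,s["mtx"].round(1).tolist(),s["world_from_camera"].round(3).tolist())
st=arm.state(); print(st["clock"],st["eef_pos"],np.round(st["tcp_rot"],3).tolist(),st["width"])
E
```

```text
pics
scene [[399.6, 0.0, 314.8], [0.0, 399.6, 196.0], [0.0, 0.0, 1.0]] [[-0.427, 0.552, -0.716, 1.248], [0.904, 0.278, -0.325, 0.302], [0.019, -0.786, -0.618, 0.697], [0.0, 0.0, 0.0, 1.0]]
top [[371.9, 0.0, 319.5], [0.0, 371.9, 203.3], [0.0, 0.0, 1.0]] [[0.088, -0.971, 0.224, 0.376], [-0.996, -0.084, 0.024, -0.003], [-0.005, -0.226, -0.974, 0.86], [0.0, 0.0, 0.0, 1.0]]
0.1 [0.18523903 0.51754039 0.21816801] [[-0.941, 0.337, -0.0], [0.337, 0.941, -0.001], [0.0, -0.001, -1.0]] 0.9962855453503474
```

View pics/scene0.png

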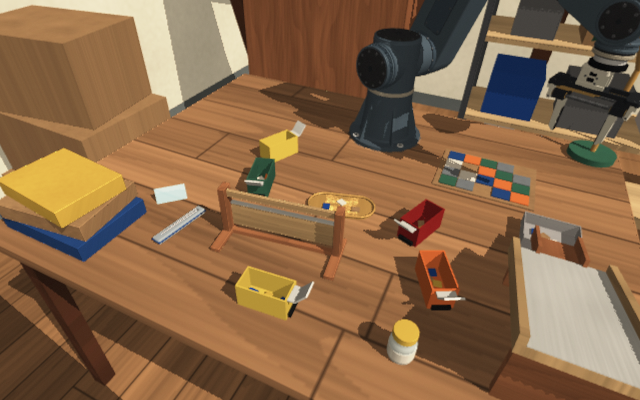

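View pics/top0.png

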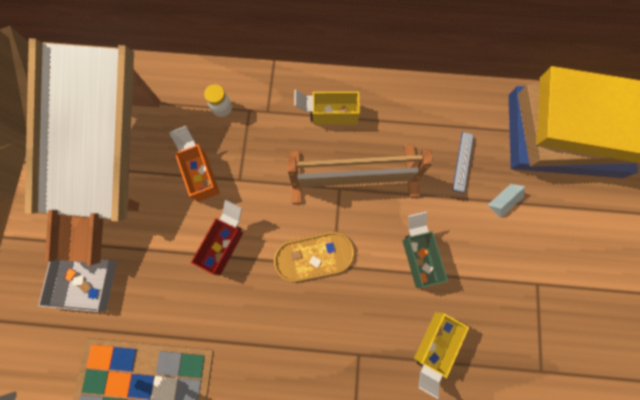

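The scene has one red bin (top px 217,247; scene px 420,222), a dark green one (top 424,260), two yellow (top 335,107 and 441,345) and one orange (top 196,170). The dark red one fits the description. The rack is at top px 295–425, 155–185, with the metal-capped lower slat on the robot's side. I'll confirm both in an enlarged crop.

```bash
cat > h.py <<'E'
import numpy as np,cv2
from plant import arm
def ray(s,px):
    T=s["world_from_camera"]; d=T[:3,:3]@np.linalg.solve(s["mtx"],[px[0],px[1],1]); return T[:3,3],d
def onz(s,px,z):
    o,d=ray(s,px); return o+d*(z-o[2])/d[2]
def tri(s1,p1,s2,p2):
    o1,d1=ray(s1,p1);o2,d2=ray(s2,p2)
    t=np.linalg.lstsq(np.c_[d1,-d2],o2-o1,rcond=None)[0]
    a,b=o1+t[0]*d1,o2+t[1]*d2; return (a+b)/2,np.linalg.norm(a-b)
def proj(s,P):
    T=np.linalg.inv(s["world_from_camera"]); c=T[:3,:3]@P+T[:3,3]; u=s["mtx"]@c; return u[:2]/u[2]
E
python3 - <<'E'
import cv2,numpy as np
a=cv2.imread("pics/top0.png");b=cv2.imread("pics/scene0.png")
c=cv2.resize(a[140:290,180:440],None,fx=3,fy=3,interpolation=cv2.INTER_CUBIC); cv2.imwrite("pics/ctop.png",c)
c=cv2.resize(b[170:290,200:460],None,fx=3,fy=3,interpolation=cv2.INTER_CUBIC); cv2.imwrite("pics/cscene.png",c)
E
```

```text
(no output)
```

View pics/ctop.png

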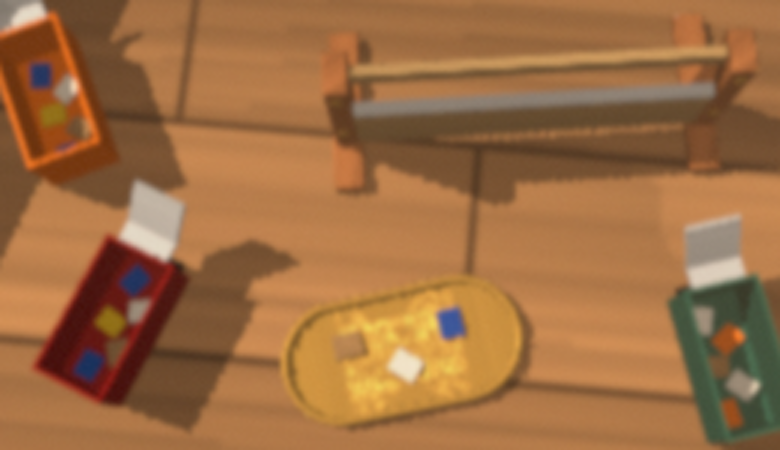

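View pics/cscene.png

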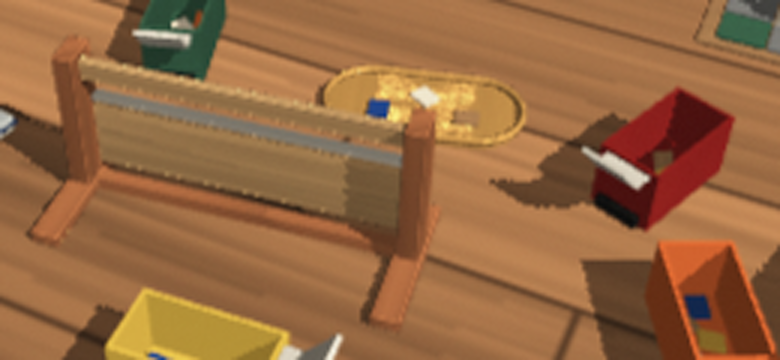

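The crops show the dark red bin with its grey lip (rim corners in the top crop at (37,366), (110,403), (187,268), (110,238)), which is distinct from the orange one. The lower slat's grey cap runs from (355,115) to (713,96) on its front edge, and the upper slat lies behind it, away from the robot.

```bash
python3 - <<'E'
from h import *
s=arm.snapshot("top");q=arm.snapshot("scene")
f=lambda u,v:(180+(u+.5)/3-.5,140+(v+.5)/3-.5)
L=onz(s,f(355,115),.09);R=onz(s,f(713,96),.09)
print("slat",L.round(4),R.round(4),np.linalg.norm(L-R)); y=(L-R)/np.linalg.norm(L-R); G=(L+R)/2; x=np.cross(y,[0,0,1]); print("G",G.round(4),"x",x.round(3),"yaw",np.arctan2(x[1],x[0]))
# upper slat check: front/back top
for p in((355,72),(725,50)): 
    P=onz(s,f(*p),.134)-G; print("upper in groove",(P@x).round(4),(P@y).round(4))
h=cv2.cvtColor(s["img"],cv2.COLOR_RGB2HSV); m=(((h[...,0]<5)|(h[...,0]>172))&(h[...,1]>170)).astype(np.uint8)
m[:200]=0;m[290:]=0;m[:,:180]=0;m[:,260:]=0
c=max(cv2.findContours(m,0,2)[0],key=cv2.contourArea); r=cv2.minAreaRect(c); print(cv2.contourArea(c),r)
C=[onz(s,f(*p),.06) for p in((37,366),(110,403),(187,268),(110,238))]
print(np.round(C,4)); print([np.linalg.norm(C[i]-C[i-1]).round(4) for i in range(4)])
cen=np.mean(C,0);bx=C[2]+C[3]-C[0]-C[1];print("red",cen,"yaw",np.arctan2(bx[1],bx[0]))
# scene check of rim
g=lambda u,v:(200+(u+.5)/3-.5,170+(v+.5)/3-.5)
for p in((680,90),(733,120),(600,163),(650,190)): print(onz(q,g(*p),.06).round(4))
for p in((95,90),(402,157)): P=onz(q,g(*p),.09)-G; print("lower back top?",(P@x).round(4),(P@y).round(4))
E
```

```text
slat [0.6056 0.067  0.09  ] [ 0.6422 -0.1892  0.09  ] 0.25876602403968446
G [ 0.6239 -0.0611  0.09  ] x [ 0.99   0.141 -0.   ] yaw 0.14163392913133244
upper in groove 0.0172 0.126
upper in groove 0.019 -0.1287
1392.5 ((217.0660858154297, 246.4811553955078), (30.30411720275879, 51.67240524291992), 29.05460548400879)
[[0.4097 0.2765 0.06  ]
 [0.3886 0.2208 0.06  ]
 [0.4889 0.1795 0.06  ]
 [0.5059 0.2386 0.06  ]]
[np.float64(0.1034), np.float64(0.0596), np.float64(0.1084), np.float64(0.0615)]
red [0.44827751 0.22886626 0.06      ] yaw -0.38311174053546176
[0.3935 0.2295 0.06  ]
[0.4137 0.2785 0.06  ]
[0.5155 0.1935 0.06  ]
[0.5286 0.237  0.06  ]
lower back top? 0.0045 -0.1328
lower back top? 0.0044 0.1232
```

```bash
cat >> h.py <<'E'
from scipy.spatial.transform import Rotation as Ro
def binR(yaw,th): return Ro.from_euler('ZY',[yaw,th]).as_matrix()
F=np.diag([-1.,1,-1])   # tool axes in bin axes
def tool_for(Rb,Pworld,Pbin,grip):
    """TCP pose so that bin point Pbin sits at Pworld; grip = TCP in bin coords"""
    return Pworld+Rb@(np.array(grip)-Pbin),Rb@F
def go(p,R,s=None):
    s=s or arm.state(); R0=np.array(s["tcp_rot"]); d=R0.T@(p-s["eef_pos"])/.15; w=Ro.from_matrix(R0.T@R).as_rotvec()/np.pi
    print("t",round(s["clock"],2),"d",d.round(3),"w",w.round(4))
E
python3 - <<'E'
from h import *
Rb=binR(-.383,0); go(np.array([.425,.238,.13]),Rb@F)
E
```

```text
t 0.2 d [-2.133 -1.216  0.59 ] w [-0.0002 -0.      0.0125]
```

arm_command(plan=[{"dx": -0.3, "dy": -0.18, "dz": 0, "jaw": 1}, {"dx": -0.6, "dy": -0.36, "dz": 0.1, "jaw": 1}, {"dx": -1, "dy": -0.6, "dz": 0.15, "wz": 0.0125, "jaw": 1}, {"dx": -1, "dy": -0.6, "dz": 0.15, "wz": 0.0125, "jaw": 1}])

```text
validation failed for argument at $.pl...
```

arm_command(plan=[{"dx": -0.3, "dy": -0.18, "dz": 0, "jaw": 1}, {"dx": -0.6, "dy": -0.36, "dz": 0.1, "jaw": 1}, {"dx": -1, "dy": -0.55, "dz": 0.3, "jaw": 1}, {"dx": -1, "dy": -0.55, "dz": 0.3, "jaw": 1}, {"dx": -1, "dy": -0.55, "dz": 0.3, "jaw": 1}])

```text
validation failed for argument at $.pl...
```

```bash
python3 - <<'E'
from h import *
Rb=binR(-.383,0); go(np.array([.425,.238,.13]),Rb@F)
s=arm.snapshot("top");q=arm.snapshot("scene")
a=cv2.resize(s["img"][190:300,160:290],None,fx=3,fy=3,interpolation=2);b=cv2.resize(q["img"][150:260,340:470],None,fx=3,fy=3,interpolation=2)
cv2.imwrite("pics/g1.png",np.hstack([a,b])[:,:,::-1])
E
```

```text
t 0.2 d [-2.133 -1.216  0.59 ] w [-0.0002 -0.      0.0125]
```

View pics/g1.png

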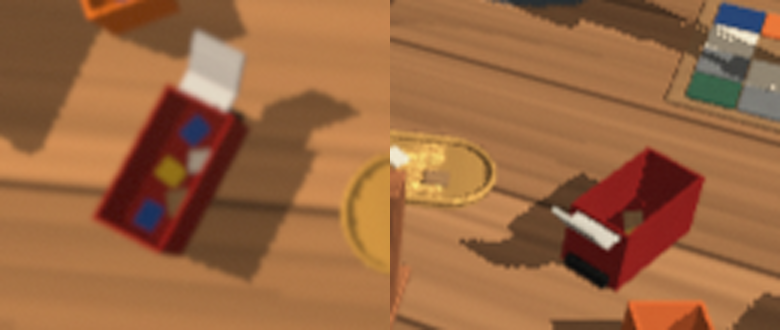

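The picture shows the bin unmoved (rim corners in the left panel about (95,215), (168,252), (245,122), (168,88)), and the arm has not moved because the calls were refused. I'll give every row all the keys.

arm_command(plan=[{"jaw": 1.0, "dx": -0.3, "dy": -0.18, "dz": 0.0, "wx": 0.0, "wy": 0.0, "wz": 0.0}, {"jaw": 1.0, "dx": -0.6, "dy": -0.36, "dz": 0.1, "wx": 0.0, "wy": 0.0, "wz": 0.0}, {"jaw": 1.0, "dx": -1.0, "dy": -0.6, "dz": 0.15, "wx": 0.0, "wy": 0.0, "wz": 0.0125}, {"jaw": 1.0, "dx": -1.0, "dy": -0.6, "dz": 0.15, "wx": 0.0, "wy": 0.0, "wz": 0.0125}])

```text
clock: 0.7
eef_pos: [0.2975, 0.38, 0.1956]
tcp_rot: [[-0.927, 0.376, -0.0], [0.376, 0.927, -0.001], [0.0, -0.001, -1.0]]
force: [0.0, -0.2, 0.6]
width: 1.003
grasp_force: 0.0
```

arm_command(plan=[{"jaw": 1.0, "dx": -0.33, "dy": -0.2, "dz": 0.1, "wx": 0.0, "wy": 0.0, "wz": 0.0}, {"jaw": 1.0, "dx": -0.66, "dy": -0.4, "dz": 0.2, "wx": 0.0, "wy": 0.0, "wz": 0.0}, {"jaw": 1.0, "dx": -1.0, "dy": -0.55, "dz": 0.3, "wx": 0.0, "wy": 0.0, "wz": 0.0}, {"jaw": 1.0, "dx": -1.0, "dy": -0.55, "dz": 0.3, "wx": 0.0, "wy": 0.0, "wz": 0.0}, {"jaw": 1.0, "dx": -1.0, "dy": -0.55, "dz": 0.3, "wx": 0.0, "wy": 0.0, "wz": 0.0}])

```text
clock: 1.2
eef_pos: [0.4059, 0.2477, 0.1503]
tcp_rot: [[-0.926, 0.377, -0.001], [0.377, 0.926, -0.001], [0.0, -0.001, -1.0]]
force: [0.2, 0.6, -0.2]
width: 0.999
grasp_force: 0.0
```

```bash
python3 - <<'E'
from h import *
Rb=binR(-.383,0); go(np.array([.425,.238,.019]),Rb@F)
q=arm.snapshot("scene");s=arm.snapshot("top")
a=cv2.resize(q["img"][110:260,340:500],None,fx=3,fy=3,interpolation=2);b=cv2.resize(s["img"][170:320,140:300],None,fx=2,fy=2,interpolation=2)
cv2.imwrite("pics/g2.png",a[:,:,::-1])
for c in ((.0,.028,0.03),(.0,-.028,.03),(-.055,.028,.03),(-.055,-.028,.03)): print(proj(q,np.array([.448,.229,.03])+Rb@c).round(1)) 
E
```

```text
t 1.2 d [-0.143 -0.011  0.875] w [-0.0003 -0.0002 -0.0011]
[430.7 217.5]
[411.9 206.5]
[443.3 207.9]
[424.7 197.5]
```

View pics/g2.png

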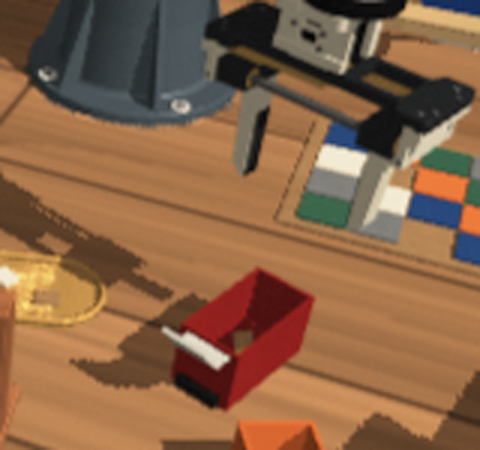

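The view from close by shows the open fingers (crop (250,150) and (370,210)) in line with the bin's sides. The front rim corners at (259,268) and (314,298) agree with the estimate to about 3 mm, so I go down and grip.

arm_command(plan=[{"jaw": 1.0, "dx": -0.145, "dy": 0.0, "dz": 0.2, "wx": 0.0, "wy": 0.0, "wz": 0.0}, {"jaw": 1.0, "dx": -0.145, "dy": 0.0, "dz": 0.45, "wx": 0.0, "wy": 0.0, "wz": 0.0}, {"jaw": 1.0, "dx": -0.145, "dy": 0.0, "dz": 0.7, "wx": 0.0, "wy": 0.0, "wz": 0.0}, {"jaw": 1.0, "dx": -0.145, "dy": 0.0, "dz": 0.85, "wx": 0.0, "wy": 0.0, "wz": 0.0}, {"jaw": 1.0, "dx": -0.145, "dy": 0.0, "dz": 0.875, "wx": 0.0, "wy": 0.0, "wz": 0.0}, {"jaw": 1.0, "dx": -0.145, "dy": 0.0, "dz": 0.875, "wx": 0.0, "wy": 0.0, "wz": 0.0}])

```text
clock: 1.9
eef_pos: [0.4244, 0.2426, 0.0202]
tcp_rot: [[-0.928, 0.373, -0.0], [0.373, 0.928, -0.0], [0.0, -0.0, -1.0]]
force: [0.6, 0.5, 0.9]
width: 1.002
grasp_force: 0.0
```

arm_command(plan=[{"jaw": 0.4, "dx": 0.0, "dy": 0.0, "dz": 0.0, "wx": 0.0, "wy": 0.0, "wz": 0.0}, {"jaw": 0.4, "dx": 0.0, "dy": 0.0, "dz": 0.0, "wx": 0.0, "wy": 0.0, "wz": 0.0}, {"jaw": 0.4, "dx": 0.0, "dy": 0.0, "dz": 0.0, "wx": 0.0, "wy": 0.0, "wz": 0.0}, {"jaw": 0.4, "dx": 0.0, "dy": 0.0, "dz": 0.0, "wx": 0.0, "wy": 0.0, "wz": 0.0}, {"jaw": 0.4, "dx": 0.0, "dy": 0.0, "dz": 0.0, "wx": 0.0, "wy": 0.0, "wz": 0.0}, {"jaw": 0.4, "dx": 0.0, "dy": 0.0, "dz": 0.0, "wx": 0.0, "wy": 0.0, "wz": 0.0}], force=30)

```text
clock: 2.5
eef_pos: [0.425, 0.242, 0.0202]
tcp_rot: [[-0.927, 0.374, 0.001], [0.374, 0.927, 0.0], [-0.0, 0.001, -1.0]]
force: [-0.9, 0.2, 5.3]
width: 0.602
grasp_force: 29.9
```

```bash
cat >> h.py <<'E'
GRIP=[-.0264,0,-.0098]; G=np.array([.6239,-.0611,.09]); YAW=.1416; PB=np.array([.0705,0,.022])
def tgt(px,pz,th,y=0.):
    return tool_for(binR(YAW,np.radians(th)),G+binR(YAW,0)@[px/1e3,y,pz/1e3],PB,GRIP)
E
python3 - <<'E'
from h import *
p,R=tgt(-70,60,0); print(p); go(p,R)
p,R=tgt(-70,30,35); print(p); go(p,R)
E
```

```text
[ 0.45867043 -0.08465414  0.1182    ]
t 2.5 d [-1.023 -1.935 -0.654] w [ 0.0002  0.0002 -0.167 ]
[ 0.45796202 -0.08475513  0.14953052]
t 2.5 d [-1.019 -1.937 -0.863] w [ 0.0512  0.1901 -0.1617]
```

arm_command(plan=[{"jaw": 0.4, "dx": 0.0, "dy": 0.0, "dz": -0.15, "wx": 0.0, "wy": 0.0, "wz": 0.0}, {"jaw": 0.4, "dx": 0.0, "dy": 0.0, "dz": -0.4, "wx": 0.0, "wy": 0.0, "wz": 0.0}, {"jaw": 0.4, "dx": 0.0, "dy": 0.0, "dz": -0.65, "wx": 0.0, "wy": 0.0, "wz": 0.0}, {"jaw": 0.4, "dx": 0.0, "dy": -0.2, "dz": -0.86, "wx": 0.0, "wy": 0.0, "wz": 0.0}, {"jaw": 0.4, "dx": -0.2, "dy": -0.45, "dz": -0.86, "wx": 0.0, "wy": 0.0, "wz": -0.04}, {"jaw": 0.4, "dx": -0.35, "dy": -0.7, "dz": -0.86, "wx": 0.0, "wy": 0.0, "wz": -0.08}, {"jaw": 0.4, "dx": -0.5, "dy": -1.0, "dz": -0.86, "wx": 0.0, "wy": 0.0, "wz": -0.12}, {"jaw": 0.4, "dx": -0.5, "dy": -1.0, "dz": -0.86, "wx": 0.0, "wy": 0.0, "wz": -0.167}])

```text
clock: 3.3
eef_pos: [0.4381, 0.0713, 0.1488]
tcp_rot: [[-0.991, -0.132, -0.001], [-0.132, 0.991, -0.001], [0.001, -0.001, -1.0]]
force: [-0.3, -0.1, -1.4]
width: 0.605
grasp_force: 29.9
```

```bash
python3 - <<'E'
from h import *
p,R=tgt(-70,30,35); print(p); go(p,R); print(arm.state()["qpos"])
E
```

```text
[ 0.45796202 -0.08475513  0.14953052]
t 3.3 d [ 0.006 -1.049 -0.004] w [ 0.0007  0.1942 -0.0029]
[ 5.66883384e-02  2.56588956e-01  1.98405620e+00 -7.79420252e-04
  9.01600862e-01 -1.64607048e+00]
```

arm_command(plan=[{"jaw": 0.4, "dx": 0.0, "dy": -0.25, "dz": 0.0, "wx": 0.0, "wy": 0.04, "wz": 0.0}, {"jaw": 0.4, "dx": 0.0, "dy": -0.5, "dz": 0.0, "wx": 0.0, "wy": 0.08, "wz": 0.0}, {"jaw": 0.4, "dx": 0.0, "dy": -0.75, "dz": 0.0, "wx": 0.0, "wy": 0.12, "wz": 0.0}, {"jaw": 0.4, "dx": 0.0, "dy": -1.0, "dz": 0.0, "wx": 0.0, "wy": 0.16, "wz": -0.003}, {"jaw": 0.4, "dx": 0.0, "dy": -1.0, "dz": 0.0, "wx": 0.0, "wy": 0.194, "wz": -0.003}, {"jaw": 0.4, "dx": 0.0, "dy": -1.0, "dz": 0.0, "wx": 0.0, "wy": 0.194, "wz": -0.003}, {"jaw": 0.4, "dx": 0.0, "dy": -1.0, "dz": 0.0, "wx": 0.0, "wy": 0.194, "wz": -0.003}])

```text
clock: 4.0
eef_pos: [0.4575, -0.0737, 0.1482]
tcp_rot: [[-0.812, -0.139, -0.566], [-0.116, 0.99, -0.077], [0.571, 0.003, -0.821]]
force: [0.4, -0.2, -0.9]
width: 0.603
grasp_force: 29.9
```

```bash
python3 - <<'E'
from h import *
for a in((-70,30,35),(-30,6,35),(7,4,35)):
  p,R=tgt(*a); print(p); go(p,R)
s=arm.state(); print(s["qpos"],s["width"]); 
S=arm.snapshot("top");q=arm.snapshot("scene")
a=cv2.resize(S["img"][130:250,290:430],None,fx=2.85,fy=2.85,interpolation=2);b=cv2.resize(q["img"][150:270,200:340],None,fx=2.85,fy=2.85,interpolation=2)
cv2.imwrite("pics/g3.png",np.hstack([a,b])[:,:,::-1])
Rb=np.array(s["tcp_rot"])@F; 
for c in((.095,.02,.053),(.095,-.02,.053)):
  P=s["eef_pos"]+Rb@(np.array(c)-GRIP); print(P, (proj(S,P)-[290,130])*2.85,(proj(q,P)-[200,150])*2.85+[399,0])
E
```

```text
[ 0.45796202 -0.08475513  0.14953052]
t 4.0 d [ 0.011 -0.073 -0.003] w [0.0012 0.0008 0.0001]
[ 0.49756168 -0.07911004  0.12553052]
t 4.0 d [-0.299 -0.073 -0.024] w [0.0012 0.0008 0.0001]
[ 0.53419137 -0.07388833  0.12353052]
t 4.0 d [-0.509 -0.073 -0.154] w [0.0012 0.0008 0.0001]
[-0.16047012  0.60805346  1.56837499 -0.16715378  1.55304945 -1.81834007] 0.6025841937402432
[ 0.58891108 -0.0349876   0.13041956] [158.86243664 154.43344862] [684.41386683 117.00384073]
[ 0.59448089 -0.07459769  0.13028657] [214.64494159 151.61764466] [638.54235722 107.6708897 ]
```

View pics/g3.png

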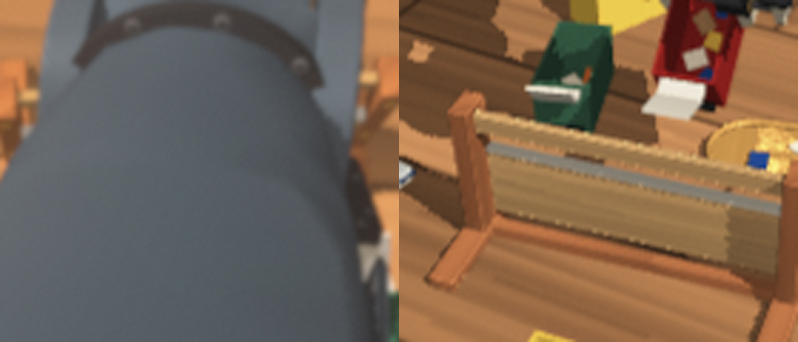

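Left panel: the arm hides the rack from the top camera. Right panel: the tilted red bin with its lip tip edge at about (643,110)–(697,119), predicted (639,108)–(684,117), so the tip agrees to a few mm, mostly along the slats. Next I check the slat edges in the scene view along one column.

```bash
python3 - <<'E'
from h import *
q=arm.snapshot("scene"); Rg=binR(YAW,0)
for y in(.04,-.05):
    for n,x,z in(("up front top",14.5,44),("up back top",22.5,44),("up back bot",22.5,26),("low front top",0,0),("low back top",10,0)):
        print(y,n,proj(q,G+Rg@[x/1e3,y,z/1e3]).round(1))
    u,v=proj(q,G+Rg@[.0225,y,.035]).round().astype(int)
    for r in range(v-10,v+26): print(r,q["img"][r,u].tolist(),end=" ")
    print(u)
E
```

```text
0.04 up front top [297.5 202.3]
0.04 up back top [296.3 204.5]
0.04 up back bot [296.4 210.7]
0.04 low front top [299.7 213.3]
0.04 low back top [298.3 215.9]
198 [205, 145, 93] 199 [203, 144, 91] 200 [196, 137, 87] 201 [196, 138, 88] 202 [201, 145, 92] 203 [205, 155, 99] 204 [215, 170, 111] 205 [197, 154, 100] 206 [153, 118, 76] 207 [154, 118, 75] 208 [149, 114, 74] 209 [151, 116, 74] 210 [158, 120, 77] 211 [174, 126, 80] 212 [181, 129, 86] 213 [157, 128, 101] 214 [130, 124, 112] 215 [130, 124, 112] 216 [135, 128, 115] 217 [134, 120, 100] 218 [146, 115, 76] 219 [170, 132, 85] 220 [168, 130, 83] 221 [161, 124, 79] 222 [151, 116, 75] 223 [151, 115, 74] 224 [151, 116, 74] 225 [152, 117, 75] 226 [155, 119, 76] 227 [159, 122, 78] 228 [158, 122, 78] 229 [151, 116, 75] 230 [151, 115, 74] 231 [149, 115, 74] 232 [144, 112, 71] 233 [143, 111, 70] 296
-0.05 up front top [260.2 194.4]
-0.05 up back top [258.8 196.5]
-0.05 up back bot [259.3 202.6]
-0.05 low front top [263.8 205.5]
-0.05 low back top [262.2 208. ]
190 [50, 85, 62] 191 [49, 83, 61] 192 [45, 77, 56] 193 [33, 54, 41] 194 [30, 33, 26] 195 [148, 113, 72] 196 [215, 171, 112] 197 [196, 153, 100] 198 [159, 122, 78] 199 [158, 121, 78] 200 [151, 116, 74] 201 [151, 115, 74] 202 [151, 114, 74] 203 [126, 92, 59] 204 [102, 74, 51] 205 [120, 104, 88] 206 [134, 127, 115] 207 [135, 129, 116] 208 [138, 130, 116] 209 [134, 116, 95] 210 [146, 111, 71] 211 [168, 129, 83] 212 [172, 133, 86] 213 [165, 128, 82] 214 [155, 119, 76] 215 [154, 118, 75] 216 [155, 119, 76] 217 [158, 121, 78] 218 [156, 120, 77] 219 [151, 116, 73] 220 [146, 112, 72] 221 [149, 115, 74] 222 [152, 117, 75] 223 [148, 115, 74] 224 [143, 110, 70] 225 [142, 109, 70] 259
```

The slat edges agree with the prediction within 1 px (about 2 mm), so I go in.

arm_command(plan=[{"jaw": 0.4, "dx": -0.15, "dy": -0.07, "dz": -0.012, "wx": 0.0, "wy": 0.0, "wz": 0.0}, {"jaw": 0.4, "dx": -0.3, "dy": -0.07, "dz": -0.024, "wx": 0.0, "wy": 0.0, "wz": 0.0}, {"jaw": 0.4, "dx": -0.3, "dy": -0.07, "dz": -0.024, "wx": 0.0, "wy": 0.0, "wz": 0.0}, {"jaw": 0.4, "dx": -0.36, "dy": -0.07, "dz": -0.06, "wx": 0.0, "wy": 0.0, "wz": 0.0}, {"jaw": 0.4, "dx": -0.41, "dy": -0.07, "dz": -0.09, "wx": 0.0, "wy": 0.0, "wz": 0.0}, {"jaw": 0.4, "dx": -0.46, "dy": -0.07, "dz": -0.12, "wx": 0.0, "wy": 0.0, "wz": 0.0}, {"jaw": 0.4, "dx": -0.51, "dy": -0.07, "dz": -0.16, "wx": 0.0, "wy": 0.0, "wz": 0.0}, {"jaw": 0.4, "dx": -0.51, "dy": -0.07, "dz": -0.16, "wx": 0.0, "wy": 0.0, "wz": 0.0}])

```text
clock: 4.95
eef_pos: [0.5356, -0.0736, 0.125]
tcp_rot: [[-0.812, -0.139, -0.566], [-0.116, 0.99, -0.078], [0.571, 0.002, -0.821]]
force: [0.1, -1.2, -1.6]
width: 0.6
grasp_force: 29.9
```

```bash
python3 - <<'E'
from h import *
s=arm.state();Rb=np.array(s["tcp_rot"])@F;P=s["eef_pos"]+Rb@(PB-GRIP);print("P groove mm",(1e3*binR(YAW,0).T@(P-G)).round(1),s["force"],s["qpos"])
for a in((8,4,35),(11,3,35),(11,2,22),(11,2,10),(9,0,3)):
  print(a); go(*tgt(*a))
q=arm.snapshot("scene")
cv2.imwrite("pics/g4.png",cv2.resize(q["img"][140:260,200:360],None,fx=4,fy=4,interpolation=2)[:,:,::-1])
E
```

```text
P groove mm [8.5 0.  5.7] [ 0.10172245 -1.22173539 -1.64159318] [-0.14194771  0.76376202  1.34107038 -0.15784325  1.62606314 -1.81420269]
(8, 4, 35)
t 4.95 d [-0.003 -0.001  0.01 ] w [0.001  0.0008 0.    ]
(11, 3, 35)
t 4.95 d [-0.023 -0.001  0.004] w [0.001  0.0008 0.    ]
(11, 2, 22)
t 4.95 d [-0.091 -0.001  0.149] w [ 0.001  -0.0714 -0.0001]
(11, 2, 10)
t 4.95 d [-0.176 -0.001  0.263] w [ 0.001  -0.1381 -0.0002]
(9, 0, 3)
t 4.95 d [-0.233 -0.002  0.339] w [ 0.0009 -0.1769 -0.0003]
```

View pics/g4.png

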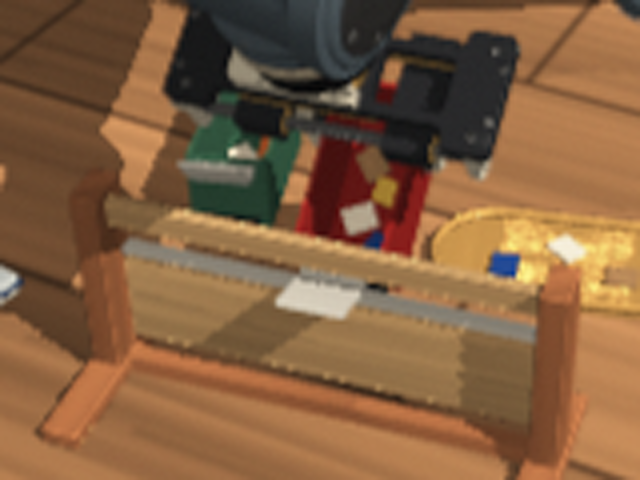

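The lip (crop px 277–360, 275–318) is through the gap behind the upper slat, with no contact force. Next I swing the front down to about 10 degrees.

arm_command(plan=[{"jaw": 0.4, "dx": -0.023, "dy": 0.0, "dz": 0.004, "wx": 0.001, "wy": 0.0, "wz": 0.0}, {"jaw": 0.4, "dx": -0.055, "dy": 0.0, "dz": 0.08, "wx": 0.001, "wy": -0.037, "wz": 0.0}, {"jaw": 0.4, "dx": -0.091, "dy": 0.0, "dz": 0.149, "wx": 0.001, "wy": -0.0714, "wz": 0.0}, {"jaw": 0.4, "dx": -0.132, "dy": 0.0, "dz": 0.208, "wx": 0.001, "wy": -0.105, "wz": 0.0}, {"jaw": 0.4, "dx": -0.176, "dy": 0.0, "dz": 0.263, "wx": 0.001, "wy": -0.138, "wz": 0.0}, {"jaw": 0.4, "dx": -0.176, "dy": 0.0, "dz": 0.263, "wx": 0.001, "wy": -0.138, "wz": 0.0}, {"jaw": 0.4, "dx": -0.176, "dy": 0.0, "dz": 0.263, "wx": 0.001, "wy": -0.138, "wz": 0.0}])

```text
clock: 5.7
eef_pos: [0.5337, -0.0739, 0.0778]
tcp_rot: [[-0.974, -0.14, -0.176], [-0.138, 0.99, -0.025], [0.178, -0.0, -0.984]]
force: [-0.0, 0.9, -1.8]
width: 0.605
grasp_force: 29.9
```

```bash
python3 - <<'E'
from h import *
s=arm.state();Rb=np.array(s["tcp_rot"])@F;P=s["eef_pos"]+Rb@(PB-GRIP);print("P groove mm",(1e3*binR(YAW,0).T@(P-G)).round(1),s["force"],s["moment"],np.degrees(np.arccos(Rb[2,2])))
for a in((10,1,5),(9,0,2),(9,-1,0),(9,0,0)):
  print(a); go(*tgt(*a))
E
```

```text
P groove mm [ 9.9 -0.1  1.9] [-0.04931263  0.93368917 -1.76616092] [ 0.05297615 -0.07926529  0.0659866 ] 10.23066799481311
(10, 1, 5)
t 5.7 d [-0.024 -0.     0.064] w [ 0.     -0.0291 -0.0004]
(9, 0, 2)
t 5.7 d [-0.033 -0.     0.104] w [ 0.     -0.0457 -0.0004]
(9, -1, 0)
t 5.7 d [-0.045 -0.     0.132] w [-0.     -0.0568 -0.0004]
(9, 0, 0)
t 5.7 d [-0.044 -0.     0.125] w [-0.     -0.0568 -0.0004]
```

arm_command(plan=[{"jaw": 0.4, "dx": -0.012, "dy": 0.0, "dz": 0.032, "wx": 0.0, "wy": -0.015, "wz": 0.0}, {"jaw": 0.4, "dx": -0.024, "dy": 0.0, "dz": 0.064, "wx": 0.0, "wy": -0.029, "wz": 0.0}, {"jaw": 0.4, "dx": -0.029, "dy": 0.0, "dz": 0.085, "wx": 0.0, "wy": -0.037, "wz": 0.0}, {"jaw": 0.4, "dx": -0.033, "dy": 0.0, "dz": 0.104, "wx": 0.0, "wy": -0.046, "wz": 0.0}, {"jaw": 0.4, "dx": -0.033, "dy": 0.0, "dz": 0.104, "wx": 0.0, "wy": -0.046, "wz": 0.0}, {"jaw": 0.4, "dx": -0.033, "dy": 0.0, "dz": 0.104, "wx": 0.0, "wy": -0.046, "wz": 0.0}])

```text
clock: 6.3
eef_pos: [0.5367, -0.0735, 0.0614]
tcp_rot: [[-0.99, -0.14, -0.032], [-0.14, 0.99, -0.005], [0.033, -0.0, -0.999]]
force: [-0.2, -0.3, -0.0]
width: 0.599
grasp_force: 29.9
```

```bash
python3 - <<'E'
from h import *
s=arm.state();Rb=np.array(s["tcp_rot"])@F;P=s["eef_pos"]+Rb@(PB-GRIP);print("P groove mm",(1e3*binR(YAW,0).T@(P-G)).round(1),s["force"],s["moment"],np.degrees(np.arccos(Rb[2,2])))
for a in((9,0,2),(9,-1,0),(9,-2,0)):
  print(a); go(*tgt(*a))
E
```

```text
P groove mm [ 9.8 -0.   0. ] [-0.17732502 -0.34158878 -0.04848523] [ 0.07515303 -0.10756167 -0.03868125] 1.8798200568567058
(9, 0, 2)
t 6.3 d [ 0.006 -0.    -0.001] w [-0.      0.0007 -0.0002]
(9, -1, 0)
t 6.3 d [-0.002 -0.     0.028] w [-0.     -0.0104 -0.0002]
(9, -2, 0)
t 6.3 d [-0.002 -0.     0.035] w [-0.     -0.0104 -0.0002]
```

arm_command(plan=[{"jaw": 0.4, "dx": 0.0, "dy": 0.0, "dz": 0.014, "wx": 0.0, "wy": -0.005, "wz": 0.0}, {"jaw": 0.4, "dx": 0.0, "dy": 0.0, "dz": 0.028, "wx": 0.0, "wy": -0.01, "wz": 0.0}, {"jaw": 0.4, "dx": 0.0, "dy": 0.0, "dz": 0.028, "wx": 0.0, "wy": -0.01, "wz": 0.0}])

```text
clock: 6.6
eef_pos: [0.5367, -0.0735, 0.0572]
tcp_rot: [[-0.99, -0.14, 0.002], [-0.14, 0.99, -0.0], [-0.002, -0.0, -1.0]]
force: [3.0, 2.8, 4.5]
width: 0.602
grasp_force: 29.9
```

```bash
python3 - <<'E'
from h import *
s=arm.state();Rb=np.array(s["tcp_rot"])@F;P=s["eef_pos"]+Rb@(PB-GRIP);print("P groove mm",(1e3*binR(YAW,0).T@(P-G)).round(1),s["force"],s["moment"],np.degrees(np.arccos(Rb[2,2])))
q=arm.snapshot("scene")
cv2.imwrite("pics/g5.png",cv2.resize(q["img"][140:260,200:360],None,fx=4,fy=4,interpolation=2)[:,:,::-1])
E
```

```text
P groove mm [ 8.7 -0.1 -0.7] [2.95922109 2.81544932 4.47875738] [ 0.47124693 -0.81879887  0.21924709] 0.1402162273705572
```

View pics/g5.png

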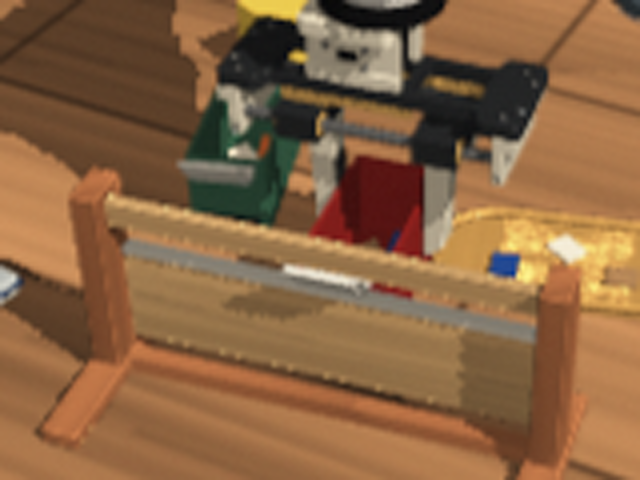

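The lip (crop px 285–365, 265–292) lies on the camera side of the upper slat, the bin is level, and a 4.5 N upward force shows the tongue resting on the slat. Release and back out upward.

arm_command(plan=[{"jaw": 0.66, "dx": 0.0, "dy": 0.0, "dz": 0.0, "wx": 0.0, "wy": 0.0, "wz": 0.0}, {"jaw": 0.75, "dx": 0.0, "dy": 0.0, "dz": 0.0, "wx": 0.0, "wy": 0.0, "wz": 0.0}, {"jaw": 0.85, "dx": 0.0, "dy": 0.0, "dz": 0.0, "wx": 0.0, "wy": 0.0, "wz": 0.0}, {"jaw": 0.85, "dx": 0.0, "dy": 0.0, "dz": 0.0, "wx": 0.0, "wy": 0.0, "wz": 0.0}, {"jaw": 0.85, "dx": 0.0, "dy": 0.0, "dz": 0.0, "wx": 0.0, "wy": 0.0, "wz": 0.0}, {"jaw": 0.85, "dx": 0.0, "dy": 0.0, "dz": 0.0, "wx": 0.0, "wy": 0.0, "wz": 0.0}])

```text
clock: 7.25
eef_pos: [0.5359, -0.0735, 0.0568]
tcp_rot: [[-0.99, -0.14, -0.0], [-0.14, 0.99, -0.0], [0.0, -0.0, -1.0]]
force: [0.7, 0.2, 0.1]
width: 0.85
grasp_force: 0.0
```

arm_command(plan=[{"jaw": 0.85, "dx": 0.0, "dy": 0.0, "dz": -0.1, "wx": 0.0, "wy": 0.0, "wz": 0.0}, {"jaw": 0.85, "dx": 0.0, "dy": 0.0, "dz": -0.25, "wx": 0.0, "wy": 0.0, "wz": 0.0}, {"jaw": 0.85, "dx": 0.0, "dy": 0.0, "dz": -0.45, "wx": 0.0, "wy": 0.0, "wz": 0.0}, {"jaw": 0.85, "dx": 0.0, "dy": 0.0, "dz": -0.7, "wx": 0.0, "wy": 0.0, "wz": 0.0}, {"jaw": 0.85, "dx": 0.3, "dy": 0.0, "dz": -0.9, "wx": 0.0, "wy": 0.0, "wz": 0.0}, {"jaw": 0.85, "dx": 0.6, "dy": 0.0, "dz": -0.9, "wx": 0.0, "wy": 0.0, "wz": 0.0}, {"jaw": 0.85, "dx": 0.9, "dy": 0.0, "dz": -0.9, "wx": 0.0, "wy": 0.0, "wz": 0.0}, {"jaw": 0.85, "dx": 0.9, "dy": 0.0, "dz": -0.9, "wx": 0.0, "wy": 0.0, "wz": 0.0}])

```text
clock: 8.05
eef_pos: [0.398, -0.0922, 0.1917]
tcp_rot: [[-0.99, -0.139, -0.002], [-0.139, 0.99, 0.0], [0.002, 0.001, -1.0]]
force: [0.5, -0.0, 0.0]
width: 0.851
grasp_force: 0.0
```

```bash
python3 - <<'E'
from h import *
S=arm.snapshot("top");q=arm.snapshot("scene")
a=cv2.resize(S["img"][130:250,280:420],None,fx=2.85,fy=2.85,interpolation=2);b=cv2.resize(q["img"][140:260,210:350],None,fx=2.85,fy=2.85,interpolation=2)
cv2.imwrite("pics/g6.png",np.hstack([a,b])[:,:,::-1])
Rb=binR(YAW,0); C=G+Rb@[-.062,0,-.022]
for c in((-.055,.028,.03),(-.055,-.028,.03),(.055,.028,.03),(.055,-.028,.03),(.095,.02,.053),(.095,-.02,.053)):
  P=C+Rb@c; print(c,((proj(S,P)-[280,130])*2.85).round(),((proj(q,P)-[210,140])*2.85+[399,0]).round())
E
```

```text
(-0.055, 0.028, 0.03) [197. 280.] [684. 118.]
(-0.055, -0.028, 0.03) [273. 276.] [625. 106.]
(0.055, 0.028, 0.03) [186. 135.] [643. 193.]
(0.055, -0.028, 0.03) [261. 131.] [580. 179.]
(0.095, 0.02, 0.053) [195.  74.] [616. 199.]
(0.095, -0.02, 0.053) [249.  71.] [569. 189.]
```

View pics/g6.png

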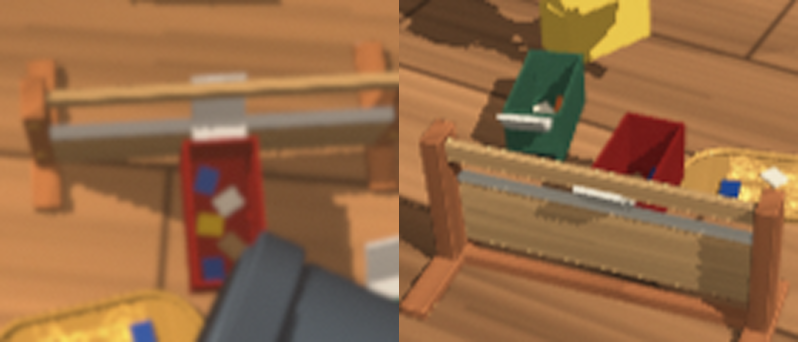

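The bin hangs free. Its rim (left panel, 182–265 by 140–285) and the lip tip (193–247, 74) match the hung-home projection within a few mm. It is level and square, with the lip behind the upper slat, and the green bin is undisturbed. I hand it in.

```bash
python3 -c "
from plant import arm
print(arm.job_done())"
```

```text
the job is handed in; nothing more can be done
None
```

The red bin hangs level on the rack with its lip behind the upper slat, released and clear of the gripper; the green bin was not touched, and I handed the job in at about 8 s, with no verdict returned.

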